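Clamp a carving blank onto the sloping rest

ROBOT

A 7-joint arm with a two-finger parallel gripper is mounted at the origin on the work surface. World frame = base frame: x ahead of the robot, y to its left, z up, the work surface at z = 0. Lengths are in m, angles in rad, forces in N, time in s.
With the tool pointing down it reaches from about 0.4 to 0.85 m from the base axis. Payload 4.5 kg.
Tool frame: the origin (TCP) lies at the very end of the fingers, on their centre line; the grasp point (between the pads) lies 19 mm behind it; z points along the fingers, y is the line along which they close (so a half turn about z gives the same grasp; the last joint's range is limited). The gripper opens to 88 mm and grips with 3 to 60 N. Pads are 18 mm wide; open, the fingers measure 123 mm over their backs; the gripper's body (75 mm by 187 mm) begins 45 mm behind the grasp point.
Start: joints at [1.239, 0.689, -0.195, 1.565, 0.157, 0.902, -0.215], TCP at [0.224, -0.584, 0.239] pointing down, gripper open.
Joint ranges: [-3.01, 3.01], [-0.46, 2.08], [-1.47, 1.51], [0.13, 2.56], [-1, 4.14], [0.04, 2.09], [-2.66, 2.66]. Speed limits (rad/s): [2.57, 2.57, 3.14, 3.14, 3.14, 3.14, 3.14].

INTERFACE

Orientations are given as a unit quaternion [w, x, y, z].
In Python, from plant import * gives the robot as it stands. The module is installed in compiled form; this text tells all that it offers.
- The arm moves only by the tool send_rows, never from a script. Its argument "motion" is a list of rows, each an object with "delta_rot": the turn, a rotation vector about the tool's x, y, z in units of pi/4 rad (1.0 is pi/4 rad), a list of three; "slide": the shift along the tool's x, y, z in units of 0.2 m (1.0 is 0.2 m), a list of three; "fingers": the opening, from -1 (shut) to 1 (fully open). A call has 1 to 20 rows; each row is the pose to reach, as a shift and turn from the pose commanded when the call began, along the tool's axes at that moment; what a row does not reach only later rows make up. A row lasts 1/8 s, in which the tool goes at most 62.5 mm and 10.7 degrees, less where a joint would pass 70% of its speed; a pose out of reach is approached as far as the arm can. A call with a number of a shift or a turn outside -1 to 1 is refused whole. A call with a gripper value outside its range is refused whole. The fingers move at their own pace and stop on an object; "grip_force" is the grip in N (left out, the last holds). Time passes only in rows, so rows that repeat a pose let the fingers close. It gives the time, the measured TCP pose, the force, the opening and the grip force at its end, in the units of the state.
- observe(): the state, without advancing time (a new reading comes with each control period).
- read_camera(name): name is "scene" or "top" or "wrist"; returns a dict with "frame" (400x640x3 uint8, red, green, blue), "mtx" (3x3 intrinsics, pixels), "pose" (4x4, takes a point from camera to world coordinates). Camera axes: x right, y down, z forward; pixel columns grow to the right and rows downward; lengths in m; the calibration is good to about 2 mm. A picture is of the moment at which its call begins. There is no depth.
- sign_off(): hands the job in; it is judged then, once.
The state is a dict: "time": time; "qpos": joint angles; "qvel": joint speeds; "tau": joint torques, N m; "position": TCP position; "orientation": TCP orientation; "contact_force": force on the tool from outside, world axes, zero at the start; "ft_torque": the same for the moment, N m; "gripper_width": opening from 0.0 (shut) to 1.0 (fully open); "gripper_force": force on a finger pad.
Only numpy, scipy, OpenCV 4.12 (cv2) and the standard library are available. Lean on these libraries where they do the work, as an engineer would, in place of code of your own. Each camera call takes 0.05 s, during which the arm holds its last target. There are 200 camera calls.

TASK

Take the wooden blank out of its rack and stand it on the ledge of the sloping carving rest, flat against the back board, centred on it, and let go. Then take the spring clamp off its stand by squeezing its handles and clip it down over the top edges of blank and back board together, near the middle, so that both rubber jaw pads bear fully on the wood and pinch the blank to the board. Leave the planes, the hammer and the black box where they are.

Things in the scene. Friction and masses are not known exactly. Their poses are not given: they have to be found in the camera images.
- blank: The workpiece: a flat pale oak blank, 14 x 60 x 130 mm (own x, y, z), two shallow round hollows begun on each face; either face and either end will do. Origin: centre of its 14 x 60 mm lower end; z runs up its length. It starts upright, loosely, in the slot of the rack, its lower end 10 mm above the bench; about 90 g.
- blank_mid (a point): Centre of the blank, 65 mm above its origin.
- rack: Low wooden rack fixed to the bench: foot 90 x 110 mm and 10 mm thick, on it a slot 17 x 64 mm (own x, y) whose rim is 40 mm above the bench; 90 mm of the blank stand out of it. Origin: centre of the underside, under the slot; z up.
- rest: The sloping carving rest, fixed to the bench: wooden foot plate 150 x 110 x 18 mm (own x, y, z), with a 30 mm wide strut behind the back board. Origin: centre of the underside; its x points to the side that the sloping face looks to.
- rest_board: The rest's inclined back board, 40 mm wide (y), 12 mm thick (x -12 to 0), with its ledge. Origin: middle of the corner where its face meets the ledge, 45 mm above the bench. z runs up the slope, 30 degrees from vertical; x is the outward normal of the face; y runs along the ledge, which is square to the face, 80 mm long, and reaches 22 mm out. Top edge at z = 130 mm.
- rest_top (a point): Middle of the back board's top edge on its face side (z = 130 mm in the back board's frame). A seated blank is flush with this edge, and board and blank are 26 mm thick together. The board is narrower than the blank, so fingers can hold the blank by its narrow sides. The strut meets the back of the board more than 65 mm below the edge.
- stand: Clamp stand fixed to the bench: foot 100 x 100 x 15 mm with an upright board 60 mm wide (own x), 26 mm thick (own y), top edge 95 mm above the bench. Origin: centre of the underside; z up.
- clamp: Spring clamp, dark steel with black rubber, like a large clothes-peg with two equal halves, 117 mm long, 30 mm wide, 110 g. Origin: on the hinge pin, which lies along x; z points to the handles; jaws and handles part along y. Starts clipped on the stand's upright board, handles up, pin 22 mm above the board's top edge. The frame moves with the jaw on its +y side.
- clamp_grip (a point): Point midway between the two round handle grips at joint value 0, 50 mm from the pin. Each grip is 12 mm thick and 30 mm long along the clamp's x; they measure 62 mm over their outsides at joint value 0, about 47 mm fully squeezed.
- clamp_pads (a point): Point midway between the rubber jaw pads at joint value 0, 47.5 mm from the pin on the side away from the handles. The pads are 24 mm wide (x) and 25 mm long (35 to 60 mm from the pin, where the jaws end). The throat above them is open to 7 mm from the pin.
- clamp_jaw (a joint): Opening of the clamp in rad: 0 = pads parallel, 26 mm apart (as on the stand, and on blank plus board), -0.4 = shut, 0.30 = fully open, pads about 36 mm apart at their upper ends and 44 mm at the tips. A spring closes it with about 9 N at the pads; about 11 N on the grips opens it fully, so grip with 20 N or more.
- plane: Wooden hand plane, 55 mm wide, 150 mm long, 40 mm high; a bystander. Origin: centre of the underside.
- small_plane: Small wooden hand plane, 42 x 90 mm, 30 mm high; a bystander. Origin: centre of the underside.
- hammer: Hammer lying on the bench; a bystander. Origin on its underside.
- lacquer_box: Black lacquered box, 90 x 70 x 55 mm; a bystander. Origin: centre of the underside.
Not all that is in view belongs to the job. Leave any green look-alike of the blank alone.

How it is judged:
By the outcome, as a careful person would: the job done as asked, in the order asked, and still so for the second after the job is handed in, with the robot touching nothing.
It also fails if it takes over 64 s, if anything falls off the work surface, if the arm or the gripper's body presses on something with over 40 N, if the wrist force passes 120 N, or if a joint passes its speed limit or range.

## Working session

There is one attempt and no reset: what is moved stays moved. The work goes in short steps, Python scripts to look and compute and a tool call to move; the robot and the scene stay as the last step left them, time stands still between calls to the robot, and variables do not carry over. Pictures are saved under pics/ and viewed, at most 10 in all, crops included, and the job is handed in when it is done.

Besides the shell and the picture viewer there is one more tool, called after ">>>" by a JSON object that holds its "name" and its "arguments". send_rows: Moves the arm, as the interface text tells. Its arguments: {"type":"object","properties":{"motion":{"type":"array"},"grip_force":{"type":"number"}},"required":["motion"]}

```bash
mkdir -p pics; ls
python3 - <<'E'
from plant import *
import cv2,numpy as np
s=observe(); print({k:np.round(v,3) for k,v in s.items()})
for n in("scene","top"):
    c=read_camera(n); cv2.imwrite(f"pics/{n}0.png",c["frame"][:,:,::-1]); print(n,np.round(c["mtx"],1).tolist(),np.round(c["pose"],4).tolist())
E
```

```text
pics
{'time': np.float64(0.0), 'qpos': array([ 1.239,  0.69 , -0.194,  1.566,  0.157,  0.903, -0.215]), 'qvel': array([-0.   , -0.   ,  0.001,  0.001,  0.   , -0.001, -0.001]), 'tau': array([-0.0000e+00, -5.2755e+01, -1.2670e+00, -1.5343e+01, -5.3000e-02,
        7.0000e-03,  0.0000e+00]), 'position': array([ 0.223, -0.583,  0.238]), 'orientation': array([-0.001,  0.983,  0.182, -0.   ]), 'contact_force': array([ 0.492, -0.878, -0.524]), 'ft_torque': array([-0.006,  0.001, -0.03 ]), 'gripper_force': np.float64(0.0), 'gripper_width': np.float64(0.994)}
scene [[471.0, 0.0, 323.6], [0.0, 471.0, 201.4], [0.0, 0.0, 1.0]] [[0.1058, 0.7428, -0.6611, 1.5298], [0.9943, -0.0724, 0.0778, -0.0122], [0.0099, -0.6656, -0.7462, 1.113], [0.0, 0.0, 0.0, 1.0]]
top [[404.8, 0.0, 325.0], [0.0, 404.8, 200.9], [0.0, 0.0, 1.0]] [[0.0085, -0.9913, 0.1316, 0.5063], [-0.9999, -0.0076, 0.0073, 0.0814], [-0.0062, -0.1316, -0.9913, 1.0626], [0.0, 0.0, 0.0, 1.0]]
```

View pics/scene0.png

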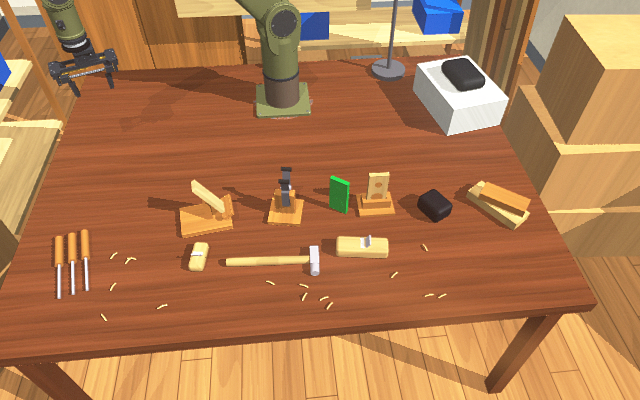

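View pics/top0.png

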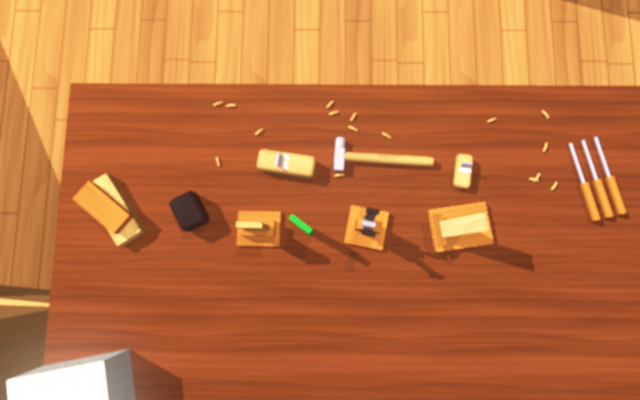

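Scene view: the pale blank stands in its rack at about (378,190). Things that could be taken for it are the green board (340,195), the rest's board (207,197), and the loose boards at the right (500,200). The pale oak one in the orange rack fits the description. The clamp on its stand is at (285,195) and the rest at (207,215). I'll check this in one close crop.

Run:
```python
import cv2,numpy as np
t=cv2.imread("pics/top0.png");s=cv2.imread("pics/scene0.png")
a=cv2.resize(t[195:257,230:500],None,fx=2.96,fy=2.96,interpolation=cv2.INTER_CUBIC)
def g(im,x0,x1,y0,y1,w,h): return cv2.resize(im[y0:y1,x0:x1],(w,h),interpolation=cv2.INTER_CUBIC)
# rows: top: rack (230-310), stand(340-395), rest(420-500) at x4 ; scene same
A=[g(t,228,288,200,255,240,220),g(t,340,395,200,255,220,220),g(t,420,505,198,253,340,220)]
B=[g(s,350,400,165,220,250,275),g(s,262,309,160,230,235,350),g(s,175,238,175,240,315,325)]
H=np.zeros((580,800,3),np.uint8)
x=0
for i in A: H[:i.shape[0],x:x+i.shape[1]]=i;x+=i.shape[1]
x=0
for i in B: H[225:225+i.shape[0],x:x+i.shape[1]]=i;x+=i.shape[1]
cv2.imwrite("pics/crop1.png",H)
```

```text
(no output)
```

View pics/crop1.png

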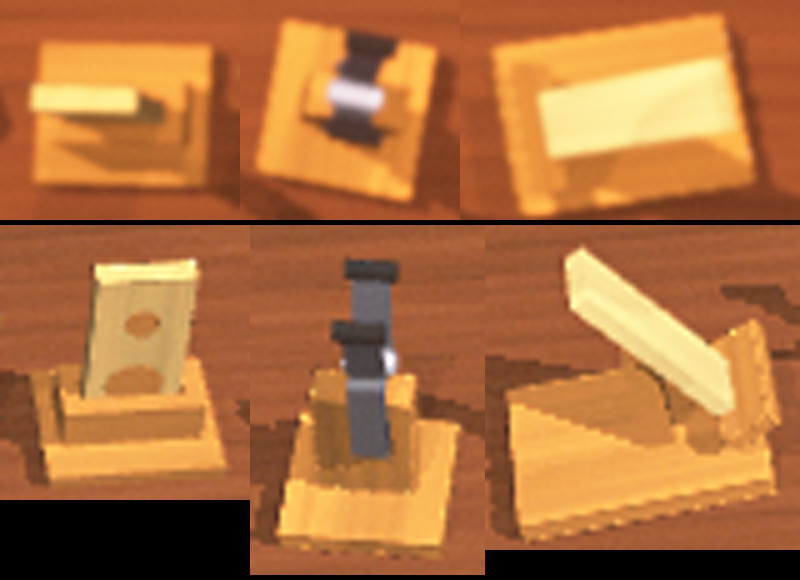

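The close crop confirms it: an oak blank with two hollows stands in the rack, the clamp is on its stand, and the rest's face looks to +y with its ledge on that side. Next I fit the foot poses from both views.

```bash
cat > h.py <<'E'
import numpy as np, cv2
from scipy.optimize import least_squares
from scipy.spatial.transform import Rotation as R
CAM={"scene":(np.array([[471.0,0,323.6],[0,471.0,201.4],[0,0,1]]),np.array([[0.1058,0.7428,-0.6611,1.5298],[0.9943,-0.0724,0.0778,-0.0122],[0.0099,-0.6656,-0.7462,1.113],[0,0,0,1]])),
"top":(np.array([[404.8,0,325.0],[0,404.8,200.9],[0,0,1]]),np.array([[0.0085,-0.9913,0.1316,0.5063],[-0.9999,-0.0076,0.0073,0.0814],[-0.0062,-0.1316,-0.9913,1.0626],[0,0,0,1]]))}
def proj(cam,P):
    K,T=CAM[cam] if isinstance(cam,str) else cam
    p=(np.atleast_2d(P)-T[:3,3])@T[:3,:3]; p=p@K.T; return p[:,:2]/p[:,2:]
def back(cam,uv,z):
    K,T=CAM[cam] if isinstance(cam,str) else cam
    d=T[:3,:3]@np.linalg.inv(K)@np.r_[uv,1]; return T[:3,3]+d*(z-T[2,3])/d[2]
def W(p,P):
    c,s=np.cos(p[2]),np.sin(p[2]); P=np.atleast_2d(P)
    return np.c_[p[0]+c*P[:,0]-s*P[:,1],p[1]+s*P[:,0]+c*P[:,1],P[:,2]]
def fit(obs,x0):
    f=lambda p:np.concatenate([(proj(c,W(p,q))[0]-uv)*(1 if c=="top" else 1) for c,q,uv in obs])
    r=least_squares(f,x0,loss="soft_l1"); return r.x,f(r.x).reshape(-1,2)
E
cat > fit.py <<'E'
from h import *
t=lambda u,v,ux,ox,oy:np.array([ox+(u-ux)/4,oy+v/4])-0.4
s=lambda u,v,ux,ox,oy:np.array([ox+(u-ux)/5,oy+(v-225)/5])-0.4
# world directions: top image left=+y, up=+x
def corners(hx,hy,z): return {k:(a*hx,b*hy,z) for k,(a,b) in {"pp":(1,1),"pm":(1,-1),"mp":(-1,1),"mm":(-1,-1)}.items()}
c=corners(.045,.055,.010); T=lambda u,v:t(u,v,0,228,200)
b=corners(.007,.030,.14)
S=lambda u,v:s(u,v,0,350,165)
rack=[("top",c["pp"],T(42,43)),("top",c["pm"],T(212,45)),("top",c["mm"],T(208,187)),("top",c["mp"],T(33,185)),
 ("scene",c["pm"],S(50,472)),("scene",c["pp"],S(225,465))]
blank=[("top",b["pp"],T(32,86)),("top",b["pm"],T(137,88)),("top",b["mm"],T(138,112)),("top",b["mp"],T(32,110)),
("scene",b["pm"],S(94,283)),("scene",b["pp"],S(195,280)),("scene",b["mm"],S(98,264)),("scene",b["mp"],S(197,261))]
c=corners(.05,.05,.015);T=lambda u,v:t(u,v,240,340,200);S=lambda u,v:s(u,v,250,262,160)
stand=[("top",c["pp"],T(287,18)),("top",c["pm"],T(440,45)),("top",c["mm"],T(412,200)),("top",c["mp"],T(257,172)),
("scene",c["pm"],S(283,538)),("scene",c["pp"],S(440,543)),("scene",c["mp"],S(460,422))]
c=corners(.075,.055,.018);T=lambda u,v:t(u,v,460,420,198);S=lambda u,v:s(u,v,485,175,175)
rest=[("top",c["pm"],T(493,47)),("top",c["mm"],T(722,13)),("top",c["mp"],T(755,182)),("top",c["pp"],T(525,215)),
("scene",c["mm"],S(520,525)),("scene",c["mp"],S(510,396)),("scene",c["pm"],S(773,482))]
for n,o,x0 in(("rack",rack,(.5,.2,0)),("blank",blank,(.5,.2,0)),("stand",stand,(.5,0,0)),("rest",rest,(.5,-.2,1.57))):
    x,r=fit(o,x0); print(n,x.round(4),np.degrees(x[2]).round(1)); print(r.round(1).tolist())
E
python3 fit.py
```

```text
rack [ 0.5727  0.2616 -0.0118] -0.7
[[0.2, 0.3], [-0.4, 0.7], [-0.6, -0.2], [0.7, -0.6], [-0.3, 0.6], [0.1, -0.4]]
blank [ 0.574   0.2618 -0.0212] -1.2
[[0.3, -0.5], [0.2, -0.2], [-0.3, -0.1], [-0.1, -0.4], [0.6, -0.6], [0.7, -1.1], [-0.9, -0.2], [-0.5, -0.7]]
stand [ 0.5794 -0.0189 -0.176 ] -10.1
[[-0.5, 0.0], [-0.8, 0.2], [-0.2, -0.4], [0.2, -0.6], [-1.6, -1.0], [0.1, 0.1], [-0.6, -0.4]]
rest [ 0.583  -0.2604  1.7234] 98.7
[[0.0, -0.4], [-0.2, -0.2], [-0.1, -0.3], [-0.3, -0.1], [-0.6, 0.1], [-0.8, -1.7], [0.3, -1.3]]
```

```bash
cat >> h.py <<'E'
REST=np.array([0.583,-0.2604,1.7234])
def plan(p0,q0,targets,dig=3):
    """targets: list of (pos, Rmat). Print slide / delta_rot for each call, chaining on rounded values."""
    p=np.array(p0);Rm=R.from_quat(np.r_[q0[1:],q0[0]]).as_matrix()
    for P,Q in targets:
        P=np.array(P)
        for _ in range(6):
            s=Rm.T@(P-p)/.2; r=R.from_matrix(Rm.T@Q).as_rotvec()/(np.pi/4)
            k=max(1,abs(s).max()/.99,abs(r).max()/.99); 
            n=int(np.ceil(k)); s1=(s/n).round(dig); r1=(r/n).round(dig)
            rows=max(np.linalg.norm(s1)*.2/.0625,np.linalg.norm(r1)*45/10.7)
            print("slide",s1.tolist(),"rot",r1.tolist(),"rows>=%.1f"%rows)
            p=p+Rm@s1*.2; Rm=Rm@R.from_rotvec(r1*np.pi/4).as_matrix()
            if n==1: break
        print("   -> at",p.round(4))
def tool(z,y):
    z=np.array(z)/np.linalg.norm(z);y=np.array(y)-z*np.dot(z,y);y/=np.linalg.norm(y)
    return np.c_[np.cross(y,z),y,z]
E
python3 - <<'E'
from h import *
T=lambda u,v:np.array([420+(u-460)/4,198+v/4])-0.4
c,s=np.cos(REST[2]),np.sin(REST[2])
loc=lambda P:[(P[0]-REST[0])*c+(P[1]-REST[1])*s,-(P[0]-REST[0])*s+(P[1]-REST[1])*c]
for uv,z in(((540,93),.045),((550,157),.045),((722,57),.1576),((736,128),.1576)): print(z,np.round(loc(back("top",T(*uv),z)),4))
S=lambda u,v:np.array([175+(u-485)/5,175+(v-225)/5])-.4
# scene: board top edge front(+x world => rest -y) corners
for uv in((567,265),(573,310),(580,247),(733,413),(735,372)): print("scene",uv,np.round(loc(back("scene",S(*uv),.1576)),4),np.round(loc(back("scene",S(*uv),.045)),4))
from plant import *
o=observe();p0,q0=o["position"],o["orientation"]
a=-.0165; Q=tool([0,0,-1],[-np.sin(a),np.cos(a),0])
plan(p0,q0,[([.40,-.3,.32],Q),([.573,.262,.30],Q),([.573,.262,.24],Q)])
E
```

```text
0.045 [ 0.0584 -0.0191]
0.045 [0.0595 0.0213]
0.1576 [-0.0138 -0.0196]
0.1576 [-0.0137  0.0206]
scene (567, 265) [-0.0142  0.0084] [-0.0278  0.1241]
scene (573, 310) [-0.0136 -0.0274] [-0.0271  0.0841]
scene (580, 247) [-0.006   0.0209] [-0.0187  0.1381]
scene (733, 413) [ 0.0628 -0.124 ] [ 0.0582 -0.0238]
scene (735, 372) [ 0.0673 -0.0951] [0.0633 0.0084]
slide [0.333, -0.252, -0.102] rot [-0.0, -0.001, -0.878] rows>=3.7
slide [0.417, 0.018, -0.102] rot [-0.0, -0.001, -0.878] rows>=3.7
slide [0.31, 0.279, -0.103] rot [-0.001, -0.001, -0.879] rows>=3.7
slide [0.062, 0.412, -0.103] rot [-0.0, -0.0, -0.878] rows>=3.7
   -> at [ 0.4  -0.3   0.32]
slide [-0.273, 0.941, 0.033] rot [-0.0, -0.0, -0.0] rows>=3.1
slide [-0.273, 0.942, 0.033] rot [-0.0, -0.0, -0.0] rows>=3.1
slide [-0.272, 0.941, 0.034] rot [-0.0, -0.0, -0.0] rows>=3.1
   -> at [0.573  0.262  0.2999]
slide [-0.0, 0.0, 0.3] rot [-0.0, -0.0, -0.0] rows>=1.0
   -> at [0.573  0.2619 0.2399]
```

Run:
```python
from h import *
from plant import *
o=observe();p0,q0=o["position"],o["orientation"]
def Q(deg): a=np.radians(deg); return tool([0,0,-1],[np.cos(a),np.sin(a),0])
plan(p0,q0,[([.38,-.40,.32],Q(-30)),([.50,-.23,.34],Q(0)),([.56,-.02,.34],Q(30)),([.573,.16,.33],Q(65)),([.573,.262,.28],Q(89))],2)
```

```text
slide [0.53, -0.29, -0.2] rot [-0.0, -0.0, -0.43] rows>=2.0
slide [0.59, -0.09, -0.21] rot [-0.0, -0.0, -0.44] rows>=2.0
   -> at [ 0.3799 -0.4011  0.3202]
slide [0.52, 0.05, -0.05] rot [-0.0, -0.0, -0.33] rows>=1.7
slide [0.49, 0.18, -0.05] rot [-0.0, -0.0, -0.33] rows>=1.7
   -> at [ 0.5006 -0.2307  0.3403]
slide [0.53, 0.15, 0.0] rot [-0.0, -0.0, -0.34] rows>=1.8
slide [0.47, 0.28, 0.0] rot [-0.0, -0.0, -0.33] rows>=1.8
   -> at [ 0.5605 -0.0194  0.3406]
slide [0.75, 0.5, 0.05] rot [0.0, -0.0, -0.78] rows>=3.3
   -> at [0.5722 0.1605 0.3308]
slide [0.21, 0.46, 0.25] rot [0.0, -0.0, -0.53] rows>=2.2
   -> at [0.5729 0.2617 0.281 ]
```

>>> {"name": "send_rows", "arguments": {"motion": [{"slide":[0.53,-0.29,-0.2],"delta_rot":[0,0,-0.43],"fingers":1},{"slide":[0.53,-0.29,-0.2],"delta_rot":[0,0,-0.43],"fingers":1},{"slide":[0.53,-0.29,-0.2],"delta_rot":[0,0,-0.43],"fingers":1}]}}

```text
time: 0.48
position: [0.307, -0.4876, 0.2803]
orientation: [0.0, 0.937, 0.349, 0.002]
contact_force: [0.5, -0.7, 0.7]
gripper_width: 1.002
gripper_force: 0.0
```

>>> {"name": "send_rows", "arguments": {"motion": [{"slide":[0.59,-0.09,-0.21],"delta_rot":[0,0,-0.44],"fingers":1},{"slide":[0.59,-0.09,-0.21],"delta_rot":[0,0,-0.44],"fingers":1},{"slide":[0.59,-0.09,-0.21],"delta_rot":[0,0,-0.44],"fingers":1}]}}

```text
time: 0.85
position: [0.3843, -0.398, 0.3222]
orientation: [0.001, 0.863, 0.504, 0.002]
contact_force: [0.3, -1.0, -0.6]
gripper_width: 1.002
gripper_force: 0.0
```

>>> {"name": "send_rows", "arguments": {"motion": [{"slide":[0.52,0.05,-0.05],"delta_rot":[0,0,-0.33],"fingers":1},{"slide":[0.52,0.05,-0.05],"delta_rot":[0,0,-0.33],"fingers":1},{"slide":[0.52,0.05,-0.05],"delta_rot":[0,0,-0.33],"fingers":1}]}}

```text
time: 1.23
position: [0.442, -0.3143, 0.3306]
orientation: [-0.0, 0.792, 0.61, 0.001]
contact_force: [-0.7, -0.4, 0.2]
gripper_width: 0.998
gripper_force: 0.0
```

>>> {"name": "send_rows", "arguments": {"motion": [{"slide":[0.49,0.18,-0.05],"delta_rot":[0,0,-0.33],"fingers":1},{"slide":[0.49,0.18,-0.05],"delta_rot":[0,0,-0.33],"fingers":1},{"slide":[0.49,0.18,-0.05],"delta_rot":[0,0,-0.33],"fingers":1}]}}

```text
time: 1.6
position: [0.5018, -0.2298, 0.3404]
orientation: [-0.0, 0.708, 0.707, 0.0]
contact_force: [-0.8, 0.1, 0.0]
gripper_width: 0.998
gripper_force: 0.0
```

>>> {"name": "send_rows", "arguments": {"motion": [{"slide":[0.53,0.15,0],"delta_rot":[0,0,-0.34],"fingers":1},{"slide":[0.53,0.15,0],"delta_rot":[0,0,-0.34],"fingers":1},{"slide":[0.53,0.15,0],"delta_rot":[0,0,-0.34],"fingers":1}]}}

```text
time: 1.98
position: [0.5312, -0.1238, 0.3403]
orientation: [-0.001, 0.607, 0.795, 0.0]
contact_force: [-0.3, -1.3, 0.4]
gripper_width: 1.003
gripper_force: 0.0
```

>>> {"name": "send_rows", "arguments": {"motion": [{"slide":[0.47,0.28,0],"delta_rot":[0,0,-0.33],"fingers":1},{"slide":[0.47,0.28,0],"delta_rot":[0,0,-0.33],"fingers":1},{"slide":[0.47,0.28,0],"delta_rot":[0,0,-0.33],"fingers":1}]}}

```text
time: 2.35
position: [0.561, -0.0192, 0.3401]
orientation: [-0.0, 0.5, 0.866, 0.0]
contact_force: [-0.5, -1.1, 0.3]
gripper_width: 0.999
gripper_force: 0.0
```

>>> {"name": "send_rows", "arguments": {"motion": [{"slide":[0.75,0.5,0.05],"delta_rot":[0,0,-0.78],"fingers":1},{"slide":[0.75,0.5,0.05],"delta_rot":[0,0,-0.78],"fingers":1},{"slide":[0.75,0.5,0.05],"delta_rot":[0,0,-0.78],"fingers":1},{"slide":[0.75,0.5,0.05],"delta_rot":[0,0,-0.78],"fingers":1},{"slide":[0.75,0.5,0.05],"delta_rot":[0,0,-0.78],"fingers":1}]}}

```text
time: 2.98
position: [0.5734, 0.156, 0.3295]
orientation: [-0.0, 0.219, 0.976, -0.002]
contact_force: [-0.5, -0.8, -0.2]
gripper_width: 1.001
gripper_force: 0.0
```

>>> {"name": "send_rows", "arguments": {"motion": [{"slide":[0.21,0.46,0.25],"delta_rot":[0,0,-0.53],"fingers":1},{"slide":[0.21,0.46,0.25],"delta_rot":[0,0,-0.53],"fingers":1},{"slide":[0.21,0.46,0.25],"delta_rot":[0,0,-0.53],"fingers":1},{"slide":[0.21,0.46,0.25],"delta_rot":[0,0,-0.53],"fingers":1}]}}

```text
time: 3.48
position: [0.5746, 0.2578, 0.2802]
orientation: [0.0, 0.013, 1.0, -0.001]
contact_force: [0.3, -0.2, 0.1]
gripper_width: 0.999
gripper_force: 0.0
```

Run:
```python
from plant import *
import cv2,numpy as np,json
s=observe(); print(s["qpos"].round(2),s["position"].round(4),s["orientation"].round(4))
c=read_camera("wrist"); cv2.imwrite("pics/w1.png",c["frame"][:,:,::-1]); np.savez("w1.npz",**c)
```

```text
[-0.04  0.78 -0.9   1.48  0.64  1.2   0.5 ] [0.5746 0.2578 0.2802] [ 1.000e-04  1.260e-02  9.999e-01 -1.400e-03]
```

View pics/w1.png

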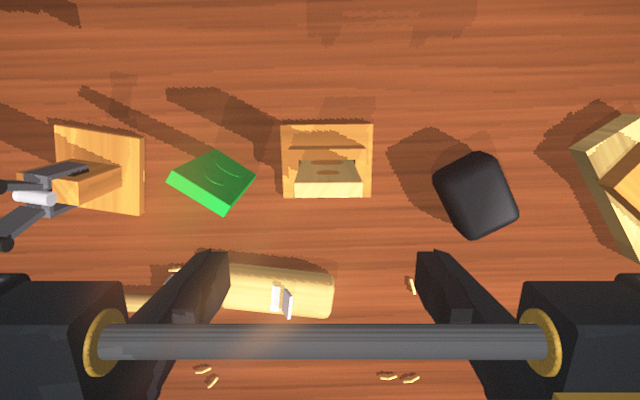

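Run:
```python
from h import *
d=np.load("w1.npz");cam=(d["mtx"],d["pose"]);print(d["pose"].round(3).tolist())
c=lambda hx,hy,z:[(a*hx,b*hy,z) for a,b in((1,1),(1,-1),(-1,-1),(-1,1))]
print("blank top",proj(cam,W((.574,.2618,-.02),c(.007,.03,.14))).round(0).tolist())
print("rack foot",proj(cam,W((.5727,.2616,-.0118),c(.045,.055,.01))).round(0).tolist())
im=cv2.imread("pics/w1.png");cv2.imwrite("pics/w1c.png",cv2.resize(im[110:210,265:390],(800,640),interpolation=cv2.INTER_CUBIC)[:600])
```

```text
[[0.027, 0.953, 0.302, 0.496], [1.0, -0.025, -0.011, 0.26], [-0.003, 0.303, -0.953, 0.426], [0.0, 0.0, 0.0, 1.0]]
blank top [[362.0, 198.0], [293.0, 198.0], [293.0, 182.0], [363.0, 182.0]]
rack foot [[370.0, 196.0], [283.0, 197.0], [279.0, 124.0], [372.0, 122.0]]
```

View pics/w1c.png

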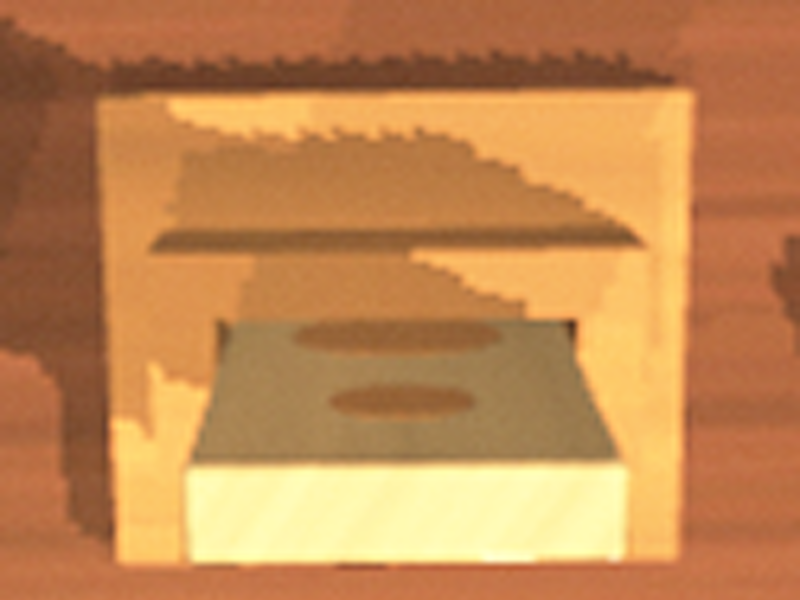

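Wrist view: the blank's top shows at (294–362, 182–198), within 1 px of the prediction. So the blank is at about (0.574, 0.2625) with its top at z = 0.14. Moving down partway and checking for lag.

>>> {"name": "send_rows", "arguments": {"motion": [{"slide":[0,0,0.4],"delta_rot":[0,0,0],"fingers":1},{"slide":[0,0,0.4],"delta_rot":[0,0,0],"fingers":1},{"slide":[0,0,0.4],"delta_rot":[0,0,0],"fingers":1},{"slide":[0,0,0.4],"delta_rot":[0,0,0],"fingers":1}]}}

```text
time: 4.03
position: [0.5743, 0.2619, 0.2028]
orientation: [0.001, 0.01, 1.0, 0.001]
contact_force: [0.3, -0.7, -0.2]
gripper_width: 1.0
gripper_force: 0.0
```

>>> {"name": "send_rows", "arguments": {"motion": [{"slide":[0,0,0.25],"delta_rot":[0,0,0],"fingers":1},{"slide":[0,0,0.535],"delta_rot":[0,0,0],"fingers":1},{"slide":[0,0,0.535],"delta_rot":[0,0,0],"fingers":1},{"slide":[0,0,0.535],"delta_rot":[0,0,0],"fingers":1},{"slide":[0,0,0.535],"delta_rot":[0,0,0],"fingers":0.2},{"slide":[0,0,0.535],"delta_rot":[0,0,0],"fingers":0.2},{"slide":[0,0,0.535],"delta_rot":[0,0,0],"fingers":0.2},{"slide":[0,0,0.535],"delta_rot":[0,0,0],"fingers":0.2}], "grip_force": 20}}

```text
time: 5.03
position: [0.5737, 0.2615, 0.0945]
orientation: [0.001, 0.01, 1.0, 0.0]
contact_force: [-0.5, -0.3, 4.9]
gripper_width: 0.681
gripper_force: 19.9
```

```bash
cat >> h.py <<'E'
ex=np.array([np.cos(REST[2]),np.sin(REST[2]),0]);ey=np.array([-ex[1],ex[0],0]);ez=np.array([0,0,1.])
B0=np.array([REST[0],REST[1],.045])+.059*ex+.0005*ey
bz=-.5*ex+np.sqrt(.75)*ez; bx=np.sqrt(.75)*ex+.5*ez
def board(x,y,z): return B0+bx*x+ey*y+bz*z
QB=tool(-bz,-ey)
E
python3 - <<'E'
from h import *
from plant import *
o=observe();p0,q0=o["position"],o["orientation"]
def Q(deg): a=np.radians(deg); return tool([0,0,-1],[np.cos(a),np.sin(a),0])
print(B0,board(0.03,0,.1445))
plan(p0,q0,[([.574,.262,.21],Q(88.85)),([.57,.262,.33],Q(75)),([.56,.08,.35],Q(45)),([.56,-.08,.35],Q(15)),(board(.06,0,.20),QB),(board(.025,0,.13),QB)],2)
E
```

```text
[ 0.5735371  -0.20216167  0.045     ] [ 0.58057058 -0.24789319  0.18514067]
slide [-0.0, 0.0, -0.58] rot [0.0, 0.0, 0.0] rows>=1.9
   -> at [0.5735 0.2615 0.2105]
slide [0.02, 0.0, -0.6] rot [0.0, 0.0, 0.31] rows>=1.9
   -> at [0.5694 0.2615 0.3305]
slide [-0.19, -0.89, -0.1] rot [0.0, 0.0, 0.67] rows>=2.9
   -> at [0.5598 0.0797 0.3504]
slide [-0.57, -0.56, 0.0] rot [0.0, 0.0, 0.66] rows>=2.8
   -> at [ 0.5607 -0.0801  0.3504]
slide [-0.84, -0.12, 0.51] rot [-0.04, 0.67, 0.14] rows>=3.2
   -> at [ 0.5814 -0.2485  0.2483]
slide [-0.18, -0.01, 0.35] rot [0.0, -0.0, -0.0] rows>=1.3
   -> at [ 0.5791 -0.2447  0.1697]
```

>>> {"name": "send_rows", "arguments": {"motion": [{"slide":[0,0,-0.2],"delta_rot":[0,0,0],"fingers":0.2},{"slide":[0,0,-0.4],"delta_rot":[0,0,0],"fingers":0.2},{"slide":[0,0,-0.58],"delta_rot":[0,0,0],"fingers":0.2},{"slide":[0,0,-0.58],"delta_rot":[0,0,0],"fingers":0.2}]}}

```text
time: 5.52
position: [0.5742, 0.2625, 0.2122]
orientation: [0.002, 0.01, 1.0, 0.001]
contact_force: [-0.1, 0.5, -2.4]
gripper_width: 0.681
gripper_force: 19.9
```

>>> {"name": "send_rows", "arguments": {"motion": [{"slide":[0.01,0,-0.3],"delta_rot":[0,0,0.15],"fingers":0.2},{"slide":[0.02,0,-0.6],"delta_rot":[0,0,0.31],"fingers":0.2},{"slide":[0.02,0,-0.6],"delta_rot":[0,0,0.31],"fingers":0.2}]}}

```text
time: 5.9
position: [0.5702, 0.2633, 0.3332]
orientation: [0.003, 0.131, 0.991, 0.002]
contact_force: [-0.2, 0.5, -1.4]
gripper_width: 0.676
gripper_force: 19.9
```

>>> {"name": "send_rows", "arguments": {"motion": [{"slide":[-0.05,-0.22,-0.03],"delta_rot":[0,0,0.17],"fingers":0.2},{"slide":[-0.1,-0.45,-0.05],"delta_rot":[0,0,0.34],"fingers":0.2},{"slide":[-0.15,-0.67,-0.1],"delta_rot":[0,0,0.5],"fingers":0.2},{"slide":[-0.19,-0.89,-0.1],"delta_rot":[0,0,0.67],"fingers":0.2}]}}

```text
time: 6.4
position: [0.5591, 0.0771, 0.3476]
orientation: [-0.001, 0.386, 0.922, -0.001]
contact_force: [-0.2, -0.2, -2.1]
gripper_width: 0.678
gripper_force: 19.9
```

>>> {"name": "send_rows", "arguments": {"motion": [{"slide":[-0.14,-0.14,0],"delta_rot":[0,0,0.16],"fingers":0.2},{"slide":[-0.28,-0.28,0],"delta_rot":[0,0,0.33],"fingers":0.2},{"slide":[-0.43,-0.42,0],"delta_rot":[0,0,0.5],"fingers":0.2},{"slide":[-0.57,-0.56,0],"delta_rot":[0,0,0.66],"fingers":0.2},{"slide":[-0.57,-0.56,0],"delta_rot":[0,0,0.66],"fingers":0.2}]}}

```text
time: 7.02
position: [0.5591, -0.0856, 0.3466]
orientation: [-0.001, 0.611, 0.792, -0.003]
contact_force: [-0.7, 0.2, -2.5]
gripper_width: 0.677
gripper_force: 19.9
```

>>> {"name": "send_rows", "arguments": {"motion": [{"slide":[-0.21,-0.03,0.12],"delta_rot":[-0.01,0.17,0.03],"fingers":0.2},{"slide":[-0.42,-0.06,0.25],"delta_rot":[-0.02,0.33,0.07],"fingers":0.2},{"slide":[-0.63,-0.09,0.38],"delta_rot":[-0.03,0.5,0.1],"fingers":0.2},{"slide":[-0.84,-0.12,0.51],"delta_rot":[-0.04,0.67,0.14],"fingers":0.2},{"slide":[-0.84,-0.12,0.51],"delta_rot":[-0.04,0.67,0.14],"fingers":0.2},{"slide":[-0.84,-0.12,0.51],"delta_rot":[-0.04,0.67,0.14],"fingers":0.2},{"slide":[-0.84,-0.12,0.51],"delta_rot":[-0.04,0.67,0.14],"fingers":0.2}]}}

```text
time: 7.9
position: [0.582, -0.2458, 0.2494]
orientation: [-0.196, 0.627, 0.734, 0.171]
contact_force: [0.3, 0.5, -0.8]
gripper_width: 0.677
gripper_force: 19.9
```

Run:
```python
from plant import *
from h import *
s=observe(); p,q=s["position"],s["orientation"];print(s["qpos"].round(2),p.round(4))
Rm=R.from_quat(np.r_[q[1:],q[0]]).as_matrix(); print("ang err deg",np.degrees(R.from_matrix(QB.T@Rm).as_rotvec()).round(2))
d=p-B0; print("board coords",[float(round(d@v,4)) for v in(bx,ey,bz)])
P=[]
for n in("top","scene","wrist"):
    c=read_camera(n); np.savez(f"p1_{n}.npz",**c); P.append(c["frame"][:,:,::-1])
a=cv2.resize(P[0][180:270,410:520],(440,360),interpolation=cv2.INTER_CUBIC)
b=cv2.resize(P[1][140:240,165:255],(360,400),interpolation=cv2.INTER_CUBIC)
H=np.zeros((600,800,3),np.uint8);H[:360,:440]=a;H[:400,440:]=b;H[400:600,:320]=cv2.resize(P[2],(320,200))
cv2.imwrite("pics/p1.png",H); cv2.imwrite("pics/p1w.png",P[2])
```

```text
[ 0.83  0.95 -0.72  1.21  0.1   1.37  0.41] [ 0.582  -0.2458  0.2494]
ang err deg [-0.12  0.16 -0.25]
board coords [0.0637, -0.0017, 0.1992]
```

View pics/p1.png

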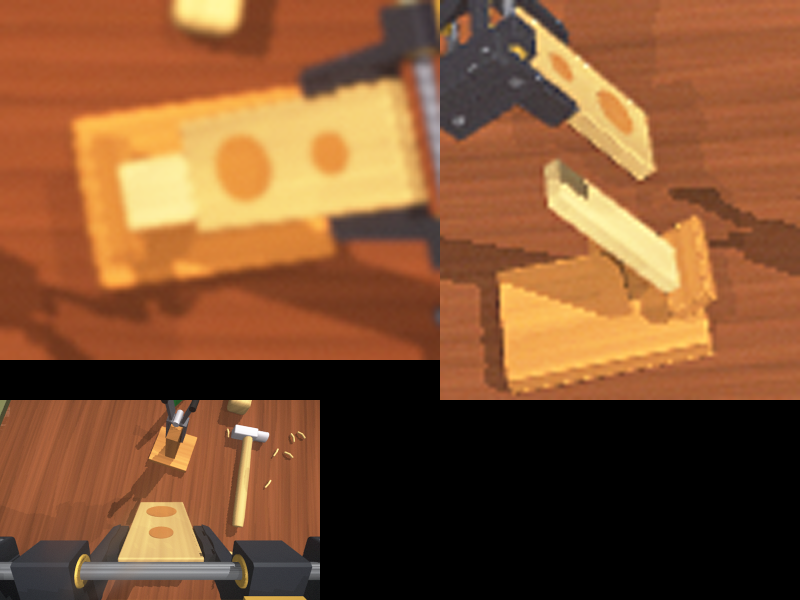

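The picture shows the blank held parallel to the sloping face, with its end ahead of the ledge. Top crop: the blank spans (185–425, 80–230) and lines up with the board at (120–195, 155–230). Lowering close above the ledge.

>>> {"name": "send_rows", "arguments": {"motion": [{"slide":[-0.12,-0.005,0.25],"delta_rot":[0,0,0],"fingers":0.2},{"slide":[-0.25,-0.008,0.49],"delta_rot":[0,0,0],"fingers":0.2},{"slide":[-0.25,-0.008,0.49],"delta_rot":[0,0,0],"fingers":0.2},{"slide":[-0.25,-0.008,0.49],"delta_rot":[0,0,0],"fingers":0.2},{"slide":[-0.25,-0.008,0.49],"delta_rot":[0,0,0],"fingers":0.2}]}}

```text
time: 8.68
position: [0.5807, -0.2434, 0.1408]
orientation: [-0.195, 0.629, 0.733, 0.171]
contact_force: [-0.5, 0.2, -0.8]
gripper_width: 0.679
gripper_force: 19.9
```

```bash
cat > look.py <<'E'
import sys
from plant import *
from h import *
s=observe(); p,q=s["position"],s["orientation"]
Rm=R.from_quat(np.r_[q[1:],q[0]]).as_matrix(); print("ang err deg",np.degrees(R.from_matrix(QB.T@Rm).as_rotvec()).round(2))
d=p-B0; print("board coords",[float(round(d@v,4)) for v in(bx,ey,bz)],s["contact_force"].round(1))
n=sys.argv[1]
P=[]
for k in("top","scene","wrist"):
    c=read_camera(k); np.savez(f"{n}_{k}.npz",**c); P.append(c["frame"][:,:,::-1])
a=cv2.resize(P[0][195:255,425:515],(450,300),interpolation=cv2.INTER_CUBIC)
b=cv2.resize(P[1][165:245,170:240],(350,400),interpolation=cv2.INTER_CUBIC)
H=np.zeros((600,800,3),np.uint8);H[:300,:450]=a;H[:400,450:]=b;H[300:575,:440]=cv2.resize(P[2],(440,275))
cv2.imwrite(f"pics/{n}.png",H)
E
python3 look.py p2
```

```text
ang err deg [-0.36  0.03 -0.05]
board coords [0.0117, -0.0008, 0.1039] [-0.5  0.2 -0.8]
```

View pics/p2.png

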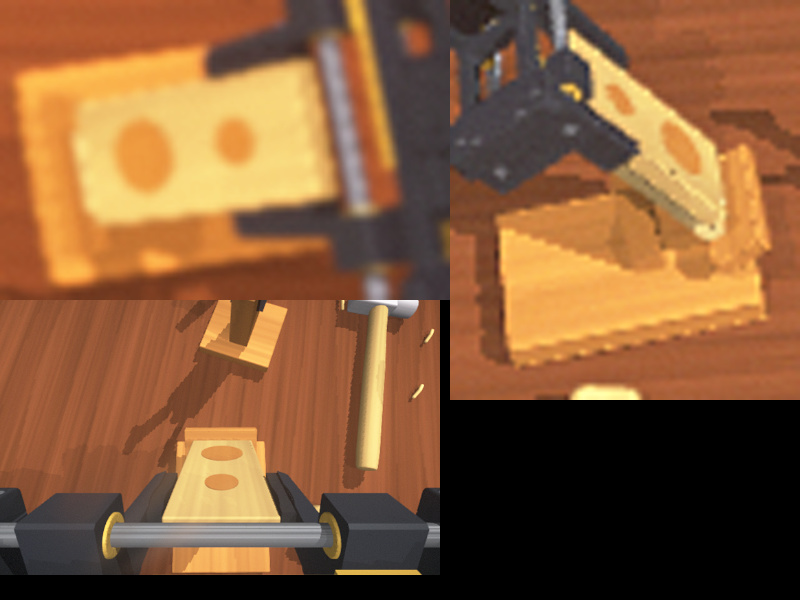

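The wrist picture shows the blank's end centred on the ledge, about 20 mm short of it and 5 mm off the board. Lowering onto the ledge, then pressing gently to the board.

>>> {"name": "send_rows", "arguments": {"motion": [{"slide":[0,0,0.04],"delta_rot":[0,0,0],"fingers":0.2},{"slide":[0,-0.002,0.07],"delta_rot":[0,0,0],"fingers":0.2},{"slide":[0,-0.002,0.08],"delta_rot":[0,0,0],"fingers":0.2},{"slide":[0,-0.002,0.08],"delta_rot":[0,0,0],"fingers":0.2}]}}

```text
time: 9.32
position: [0.5772, -0.2349, 0.1238]
orientation: [-0.197, 0.629, 0.732, 0.17]
contact_force: [-0.1, -1.1, -1.6]
gripper_width: 0.678
gripper_force: 19.9
```

>>> {"name": "send_rows", "arguments": {"motion": [{"slide":[0,0,0.01],"delta_rot":[0,0,0],"fingers":0.2},{"slide":[0,0,0.015],"delta_rot":[0,0,0],"fingers":0.2},{"slide":[0,0,0.015],"delta_rot":[0,0,0],"fingers":0.2}]}}

```text
time: 9.7
position: [0.5778, -0.2348, 0.123]
orientation: [-0.196, 0.63, 0.732, 0.171]
contact_force: [-0.5, -3.5, 6.1]
gripper_width: 0.678
gripper_force: 20.0
```

```bash
cat > st.py <<'E'
from plant import *
from h import *
s=observe(); p=s["position"];f=s["contact_force"]
d=p-B0; print("board coords",[float(round(d@v,4)) for v in(bx,ey,bz)],"F board",[float(round(f@v,1)) for v in(bx,ey,bz)],s["ft_torque"].round(2))
E
python3 st.py
```

```text
board coords [0.0105, 0.0008, 0.084] F board [0.1, 1.0, 7.0] [-0.45  0.4   0.26]
```

>>> {"name": "send_rows", "arguments": {"motion": [{"slide":[-0.008,0,0],"delta_rot":[0,0,0],"fingers":0.2},{"slide":[-0.014,0,0],"delta_rot":[0,0,0],"fingers":0.2},{"slide":[-0.018,0,0],"delta_rot":[0,0,0],"fingers":0.2},{"slide":[-0.018,0,0],"delta_rot":[0,0,0],"fingers":0.2}]}}

```text
time: 10.2
position: [0.5782, -0.2359, 0.1221]
orientation: [-0.197, 0.629, 0.732, 0.172]
contact_force: [-0.6, -1.1, 9.3]
gripper_width: 0.68
gripper_force: 20.0
```

```bash
python3 st.py
```

```text
board coords [0.0091, 0.0005, 0.0838] F board [3.8, 0.8, 8.5] [0.52 0.67 0.29]
```

>>> {"name": "send_rows", "arguments": {"motion": [{"slide":[-0.008,0,0],"delta_rot":[0,0,0],"fingers":0.2},{"slide":[-0.008,0,0],"delta_rot":[0,0,0],"fingers":0.2},{"slide":[-0.008,0,0],"delta_rot":[0,0,0],"fingers":0.2}], "grip_force": 5}}

```text
time: 10.58
position: [0.5783, -0.2364, 0.1211]
orientation: [-0.198, 0.629, 0.732, 0.172]
contact_force: [-2.0, 0.6, 7.7]
gripper_width: 0.68
gripper_force: 5.0
```

```bash
python3 st.py
```

```text
board coords [0.0081, 0.0005, 0.0832] F board [4.7, 1.9, 6.2] [0.4  0.35 0.17]
```

>>> {"name": "send_rows", "arguments": {"motion": [{"slide":[0,0,0],"delta_rot":[0,0,0],"fingers":0.5},{"slide":[0,0,0],"delta_rot":[0,0,0],"fingers":1},{"slide":[0,0,0],"delta_rot":[0,0,0],"fingers":1},{"slide":[0,0,0],"delta_rot":[0,0,0],"fingers":1},{"slide":[0,0,-0.3],"delta_rot":[0,0,0],"fingers":1},{"slide":[0,0,-0.6],"delta_rot":[0,0,0],"fingers":1},{"slide":[0,0,-0.8],"delta_rot":[0,0,0],"fingers":1},{"slide":[0,0,-0.8],"delta_rot":[0,0,0],"fingers":1},{"slide":[0,0,-0.8],"delta_rot":[0,0,0],"fingers":1}]}}

```text
time: 11.7
position: [0.5891, -0.3167, 0.2561]
orientation: [-0.198, 0.629, 0.732, 0.17]
contact_force: [0.3, -0.4, 0.3]
gripper_width: 0.999
gripper_force: 0.0
```

```bash
python3 look.py p3
python3 - <<'E'
from h import *
from plant import *
o=observe();p0,q0=o["position"],o["orientation"]
def Q(deg): a=np.radians(deg); return tool([0,0,-1],[np.cos(a),np.sin(a),0])
plan(p0,q0,[([.57,-.17,.30],Q(-5)),([.579,-.019,.27],Q(-10.1))],2)
E
```

```text
ang err deg [-0.03  0.25  0.03]
board coords [0.0054, 0.002, 0.2406] [ 0.3 -0.4  0.3]
slide [0.75, 0.02, 0.18] rot [-0.08, -0.67, 0.3] rows>=3.1
   -> at [ 0.5705 -0.1699  0.3003]
slide [0.76, -0.02, 0.15] rot [-0.0, 0.0, 0.11] rows>=2.5
   -> at [ 0.5799 -0.0181  0.2702]
```

View pics/p3.png

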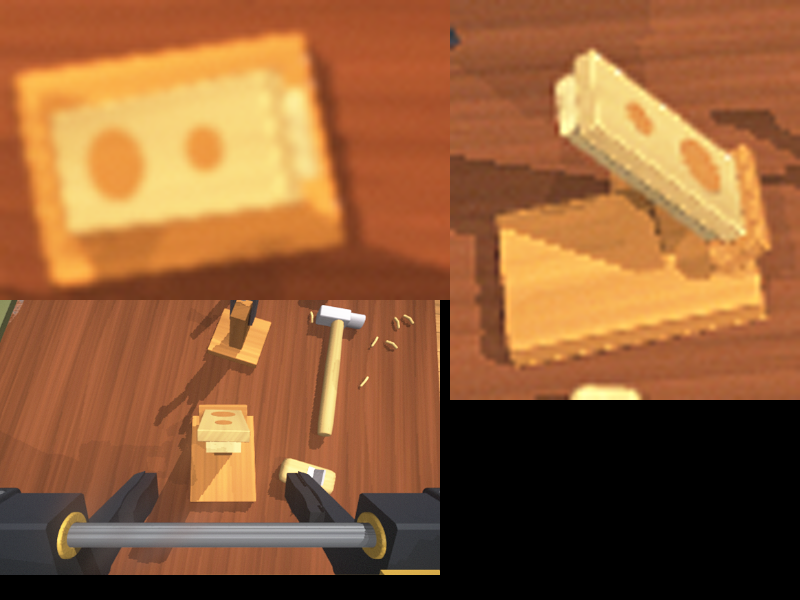

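The blank is seated on the ledge, flat and centred on the board: wrist crop has it at 198–250 with the board at 206–242, both centred on 224. Heading for the clamp, and checking the predicted top edges against this wrist image.

>>> {"name": "send_rows", "arguments": {"motion": [{"slide":[0.18,0,-0.06],"delta_rot":[-0.02,-0.17,0.07],"fingers":1},{"slide":[0.37,0.01,-0.02],"delta_rot":[-0.04,-0.33,0.15],"fingers":1},{"slide":[0.56,0.02,0.08],"delta_rot":[-0.06,-0.5,0.22],"fingers":1},{"slide":[0.75,0.02,0.18],"delta_rot":[-0.08,-0.67,0.3],"fingers":1},{"slide":[0.75,0.02,0.18],"delta_rot":[-0.08,-0.67,0.3],"fingers":1}]}}

```text
time: 12.48
position: [0.5711, -0.1603, 0.3025]
orientation: [-0.0, 0.733, 0.68, 0.001]
contact_force: [-0.6, -1.1, -0.1]
gripper_width: 0.999
gripper_force: 0.0
```

>>> {"name": "send_rows", "arguments": {"motion": [{"slide":[0.38,-0.01,0.07],"delta_rot":[0,0,0.06],"fingers":1},{"slide":[0.76,-0.02,0.15],"delta_rot":[0,0,0.11],"fingers":1},{"slide":[0.76,-0.02,0.15],"delta_rot":[0,0,0.11],"fingers":1},{"slide":[0.76,-0.02,0.15],"delta_rot":[0,0,0.11],"fingers":1},{"slide":[0.76,-0.02,0.15],"delta_rot":[0,0,0.11],"fingers":1},{"slide":[0.76,-0.02,0.15],"delta_rot":[0,0,0.11],"fingers":1}]}}

```text
time: 13.22
position: [0.5812, -0.0218, 0.2711]
orientation: [0.001, 0.768, 0.641, -0.001]
contact_force: [0.0, 0.8, -0.5]
gripper_width: 1.004
gripper_force: 0.0
```

Run:
```python
from plant import *
from h import *
d=np.load("p3_wrist.npz");cam=(d["mtx"],d["pose"])
pts=np.array([board(x,y,.13) for x in(.014,0,-.012) for y in(.03,-.03)]+[board(-.012,.02,.13),board(-.012,-.02,.13)])
uv=proj(cam,pts);print("pred",uv.round(0).tolist())
g=cv2.cvtColor(d["frame"],cv2.COLOR_RGB2LAB).astype(int)
print("col326",[(r,d["frame"][r,318].tolist()) for r in range(184,232,2)])
print("row207",[(c,int(d["frame"][203,c,2])) for c in list(range(280,296))+list(range(356,372))])
print("row215",[(c,int(d["frame"][214,c,2])) for c in list(range(290,308))+list(range(344,362))])
s=observe(); print(s["qpos"].round(2),s["position"].round(4),s["orientation"].round(4))
c=read_camera("wrist"); np.savez("w2.npz",**c)
im=c["frame"][:,:,::-1]; cam=(c["mtx"],c["pose"])
ST=np.array([.5794,-.0189,-.176]) # own x here = board thickness direction
print("stand foot",proj(cam,W(ST,[(.05,.05,.015),(.05,-.05,.015),(-.05,-.05,.015),(-.05,.05,.015)])).round(0).tolist())
print("upright top",proj(cam,W(ST,[(a*.013,b*.03,.095) for a,b in((1,1),(1,-1),(-1,-1),(-1,1))])).round(0).tolist())
h=[(a*.031,b*.015,.167) for a,b in((1,1),(1,-1),(-1,-1),(-1,1))]
print("handles out",proj(cam,W(ST,h)).round(0).tolist())
u=proj(cam,W(ST,[(0,0,.1)]))[0].astype(int); x0,y0=max(0,u[0]-100),max(0,u[1]-100)
print(x0,y0)
cv2.imwrite("pics/w2.png",cv2.resize(im[y0:y0+150,x0:x0+200],(800,600),interpolation=cv2.INTER_CUBIC))
```

```text
pred [[286.0, 190.0], [364.0, 190.0], [287.0, 208.0], [364.0, 208.0], [287.0, 222.0], [363.0, 222.0], [300.0, 222.0], [350.0, 222.0]]
col326 [(184, [244, 214, 135]), (186, [244, 213, 136]), (188, [243, 213, 137]), (190, [254, 239, 158]), (192, [244, 213, 137]), (194, [242, 210, 133]), (196, [239, 203, 129]), (198, [233, 198, 123]), (200, [233, 196, 121]), (202, [234, 196, 121]), (204, [234, 198, 122]), (206, [218, 180, 119]), (208, [251, 232, 160]), (210, [250, 231, 158]), (212, [250, 232, 160]), (214, [251, 232, 161]), (216, [240, 213, 143]), (218, [241, 214, 143]), (220, [244, 217, 147]), (222, [139, 98, 56]), (224, [119, 78, 43]), (226, [204, 134, 71]), (228, [214, 140, 74]), (230, [215, 141, 74])]
row207 [(280, 72), (281, 71), (282, 73), (283, 75), (284, 77), (285, 69), (286, 73), (287, 99), (288, 126), (289, 125), (290, 122), (291, 123), (292, 123), (293, 122), (294, 124), (295, 123), (356, 129), (357, 130), (358, 127), (359, 126), (360, 122), (361, 121), (362, 113), (363, 104), (364, 100), (365, 101), (366, 103), (367, 105), (368, 100), (369, 77), (370, 61), (371, 62)]
row215 [(290, 77), (291, 77), (292, 73), (293, 72), (294, 71), (295, 67), (296, 70), (297, 73), (298, 67), (299, 104), (300, 152), (301, 163), (302, 160), (303, 158), (304, 157), (305, 160), (306, 163), (307, 165), (344, 175), (345, 174), (346, 177), (347, 179), (348, 176), (349, 177), (350, 146), (351, 94), (352, 102), (353, 103), (354, 101), (355, 96), (356, 103), (357, 96), (358, 96), (359, 100), (360, 101), (361, 98)]
[ 0.22  0.62 -0.46  1.65  0.32  0.94 -0.53] [ 0.5812 -0.0218  0.2711] [ 1.400e-03  7.679e-01  6.405e-01 -6.000e-04]
stand foot [[364.0, 118.0], [361.0, 202.0], [279.0, 202.0], [276.0, 118.0]]
upright top [[333.0, 146.0], [333.0, 207.0], [307.0, 207.0], [305.0, 146.0]]
handles out [[361.0, 179.0], [360.0, 217.0], [279.0, 218.0], [277.0, 180.0]]
219 78
```

View pics/w2.png

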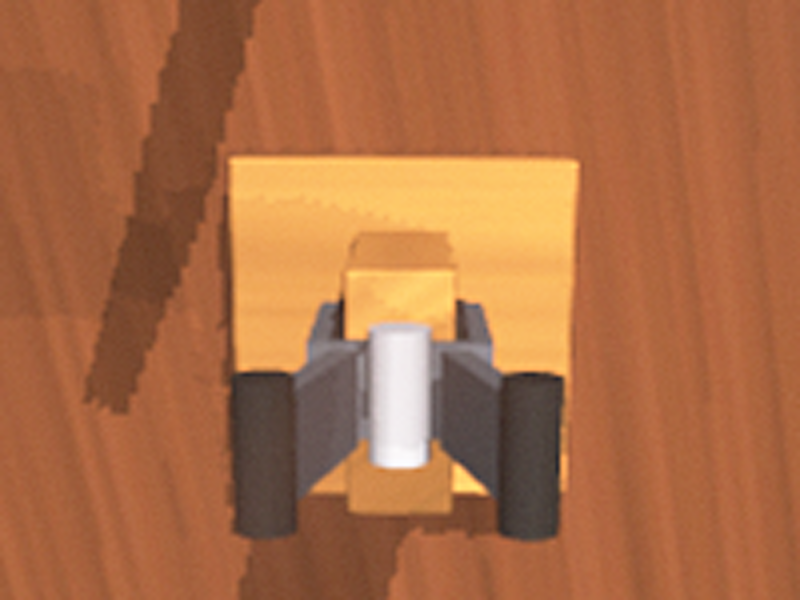

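Wrist crop: the foot, upright and handle outsides match the prediction. The seated top edges also match within 1 px. The clamp may sit a few mm along the upright, so I'll compute that.

Run:
```python
from h import *
from plant import *
c=np.load("w2.npz");cam=(c["mtx"],c["pose"]);ST=np.array([.5794,-.0189,-.176])
def loc(P): 
    d=P[:2]-ST[:2];a=ST[2];return np.round([d[0]*np.cos(a)+d[1]*np.sin(a),-d[0]*np.sin(a)+d[1]*np.cos(a)],4)
f=lambda u,v,z:loc(back(cam,np.array([219+u/4,78+v/4])-.4,z))
print("camera",loc(c["pose"][:3,3]),c["pose"][2,3])
for n,a in(("L near",(265,372,.161)),("L near top",(265,380,.173)),("L far",(265,538,.173)),("R near",(533,373,.161)),("R far",(530,538,.173)),("L out",(233,455,.167)),("R out",(562,455,.167)),("pin near",(400,325,.113)),("pin far",(400,468,.122))): print(n,f(*a))
```

```text
camera [0.0022 0.0756] 0.41681012963788083
L near [-0.0259  0.0207]
L near top [-0.0246  0.0218]
L far [-0.0258 -0.0084]
R near [0.0248 0.0202]
R far [ 0.0239 -0.0087]
L out [-0.0319  0.0061]
R out [0.0301 0.0057]
pin near [-0.0007  0.0208]
pin far [-0.0009 -0.0097]
```

Run:
```python
from h import *
from plant import *
o=observe();p0,q0=o["position"],o["orientation"];print(p0.round(4))
def Q(deg): a=np.radians(deg); return tool([0,0,-1],[np.cos(a),np.sin(a),0])
plan(p0,q0,[([.5795,-.013,.20],Q(-10.1))],3)
```

```text
[ 0.5811 -0.0215  0.2712]
slide [0.041, -0.016, 0.356] rot [0.002, 0.003, -0.005] rows>=1.1
   -> at [ 0.5795 -0.013   0.1999]
```

>>> {"name": "send_rows", "arguments": {"motion": [{"slide":[0.04,-0.016,0.18],"delta_rot":[0,0,-0.005],"fingers":1},{"slide":[0.04,-0.016,0.355],"delta_rot":[0,0,-0.005],"fingers":1},{"slide":[0.04,-0.016,0.355],"delta_rot":[0,0,-0.005],"fingers":1},{"slide":[0.04,-0.016,0.355],"delta_rot":[0,0,-0.005],"fingers":1},{"slide":[0.04,-0.016,0.355],"delta_rot":[0,0,-0.005],"fingers":1}]}}

```text
time: 13.9
position: [0.5805, -0.011, 0.2018]
orientation: [0.002, 0.766, 0.643, 0.001]
contact_force: [0.4, 0.0, -0.4]
gripper_width: 0.997
gripper_force: 0.0
```

>>> {"name": "send_rows", "arguments": {"motion": [{"slide":[-0.007,-0.004,0.15],"delta_rot":[0,0,0],"fingers":1},{"slide":[-0.007,-0.004,0.26],"delta_rot":[0,0,0],"fingers":1},{"slide":[-0.007,-0.004,0.26],"delta_rot":[0,0,0],"fingers":1},{"slide":[-0.007,-0.004,0.26],"delta_rot":[0,0,0],"fingers":1}]}}

```text
time: 14.4
position: [0.5794, -0.012, 0.1495]
orientation: [0.002, 0.766, 0.643, 0.001]
contact_force: [0.8, -0.1, 0.2]
gripper_width: 0.996
gripper_force: 0.0
```

>>> {"name": "send_rows", "arguments": {"motion": [{"slide":[0,0,0],"delta_rot":[0,0,0],"fingers":0.3},{"slide":[0,0,0],"delta_rot":[0,0,0],"fingers":0},{"slide":[0,0,0],"delta_rot":[0,0,0],"fingers":0},{"slide":[0,0,0],"delta_rot":[0,0,0],"fingers":0},{"slide":[0,0,0],"delta_rot":[0,0,0],"fingers":0},{"slide":[0,0,0],"delta_rot":[0,0,0],"fingers":0}], "grip_force": 30}}

```text
time: 15.15
position: [0.5782, -0.0122, 0.148]
orientation: [0.001, 0.765, 0.643, -0.0]
contact_force: [-0.2, 0.5, -1.2]
gripper_width: 0.506
gripper_force: 30.0
```

```bash
echo 'QC=tool(-bz,-bx)' >> h.py
python3 - <<'E'
from h import *
from plant import *
o=observe();p0,q0=o["position"],o["orientation"];print(p0.round(4))
def Q(deg): a=np.radians(deg); return tool([0,0,-1],[np.cos(a),np.sin(a),0])
plan(p0,q0,[([.5785,-.0122,.30],Q(-10.1)),([.56,-.14,.35],Q(-45)),([.57,-.27,.35],Q(-81.3)),(board(.001,0,.27),QC)],2)
E
```

```text
[ 0.5782 -0.0122  0.148 ]
slide [-0.0, 0.0, -0.76] rot [0.0, 0.0, 0.0] rows>=2.4
   -> at [ 0.5781 -0.012   0.3   ]
slide [-0.65, 0.02, -0.25] rot [0.0, 0.0, 0.78] rows>=3.3
   -> at [ 0.5597 -0.1406  0.3502]
slide [-0.42, 0.49, 0.0] rot [0.0, 0.0, 0.81] rows>=3.4
   -> at [ 0.5696 -0.2693  0.3504]
slide [0.07, 0.34, 0.36] rot [0.67, -0.0, -0.0] rows>=2.8
   -> at [ 0.5936 -0.3346  0.2786]
```

>>> {"name": "send_rows", "arguments": {"motion": [{"slide":[0,0,-0.1],"delta_rot":[0,0,0],"fingers":0},{"slide":[0,0,-0.25],"delta_rot":[0,0,0],"fingers":0},{"slide":[0,0,-0.5],"delta_rot":[0,0,0],"fingers":0},{"slide":[0,0,-0.76],"delta_rot":[0,0,0],"fingers":0},{"slide":[0,0,-0.76],"delta_rot":[0,0,0],"fingers":0}]}}

```text
time: 15.78
position: [0.5807, -0.0112, 0.3043]
orientation: [0.004, 0.766, 0.643, 0.003]
contact_force: [0.5, 0.8, -2.1]
gripper_width: 0.507
gripper_force: 30.0
```

>>> {"name": "send_rows", "arguments": {"motion": [{"slide":[-0.16,0,-0.06],"delta_rot":[0,0,0.2],"fingers":0},{"slide":[-0.32,0.01,-0.12],"delta_rot":[0,0,0.39],"fingers":0},{"slide":[-0.49,0.01,-0.19],"delta_rot":[0,0,0.59],"fingers":0},{"slide":[-0.65,0.02,-0.25],"delta_rot":[0,0,0.78],"fingers":0},{"slide":[-0.65,0.02,-0.25],"delta_rot":[0,0,0.78],"fingers":0}]}}

```text
time: 16.4
position: [0.559, -0.1442, 0.3498]
orientation: [0.002, 0.925, 0.38, -0.001]
contact_force: [0.0, 1.2, -1.4]
gripper_width: 0.508
gripper_force: 30.0
```

>>> {"name": "send_rows", "arguments": {"motion": [{"slide":[-0.1,0.12,0],"delta_rot":[0,0,0.2],"fingers":0},{"slide":[-0.21,0.25,0],"delta_rot":[0,0,0.4],"fingers":0},{"slide":[-0.31,0.37,0],"delta_rot":[0,0,0.6],"fingers":0},{"slide":[-0.42,0.49,0],"delta_rot":[0,0,0.81],"fingers":0},{"slide":[-0.42,0.49,0],"delta_rot":[0,0,0.81],"fingers":0}]}}

```text
time: 17.02
position: [0.5687, -0.2713, 0.3486]
orientation: [0.001, 0.997, 0.073, -0.001]
contact_force: [-1.0, -0.5, -0.8]
gripper_width: 0.507
gripper_force: 30.0
```

>>> {"name": "send_rows", "arguments": {"motion": [{"slide":[0.02,0.11,0.09],"delta_rot":[0.2,0,0],"fingers":0},{"slide":[0.04,0.22,0.18],"delta_rot":[0.4,0,0],"fingers":0},{"slide":[0.06,0.34,0.28],"delta_rot":[0.6,0,0],"fingers":0},{"slide":[0.07,0.34,0.3],"delta_rot":[0.67,0,0],"fingers":0},{"slide":[0.07,0.34,0.3],"delta_rot":[0.67,0,0],"fingers":0},{"slide":[0.07,0.34,0.3],"delta_rot":[0.67,0,0],"fingers":0},{"slide":[0.07,0.34,0.3],"delta_rot":[0.67,0,0],"fingers":0}]}}

```text
time: 17.9
position: [0.5945, -0.333, 0.2926]
orientation: [-0.258, 0.963, 0.074, -0.018]
contact_force: [-0.4, 0.3, -0.3]
gripper_width: 0.503
gripper_force: 30.0
```

```bash
cat > look2.py <<'E'
import sys
from plant import *
from h import *
s=observe(); p,q=s["position"],s["orientation"]
Rm=R.from_quat(np.r_[q[1:],q[0]]).as_matrix(); print(s["qpos"].round(2),"ang err deg (tool)",np.degrees(R.from_matrix(Rm.T@QC).as_rotvec()).round(2))
d=p-B0; print("board coords",[float(round(d@v,4)) for v in(bx,ey,bz)],s["contact_force"].round(1))
n=sys.argv[1]
P=[]
for k in("top","scene","wrist"):
    c=read_camera(k); np.savez(f"{n}_{k}.npz",**c); P.append(c["frame"][:,:,::-1])
a=cv2.resize(P[0][185:255,425:515],(360,280),interpolation=cv2.INTER_CUBIC)
b=cv2.resize(P[1][130:240,160:248],(440,550),interpolation=cv2.INTER_CUBIC)
H=np.zeros((600,800,3),np.uint8);H[:280,:360]=a;H[:550,360:]=b;H[300:525,:360]=cv2.resize(P[2],(360,225))
cv2.imwrite(f"pics/{n}.png",H)
E
python3 look2.py c1
```

```text
[ 0.7   0.96 -0.26  0.9  -0.2   1.64 -0.88] ang err deg (tool) [ 0.05 -0.17  0.05]
board coords [0.0091, -0.0008, 0.2807] [-0.4  0.3 -0.3]
```

View pics/c1.png

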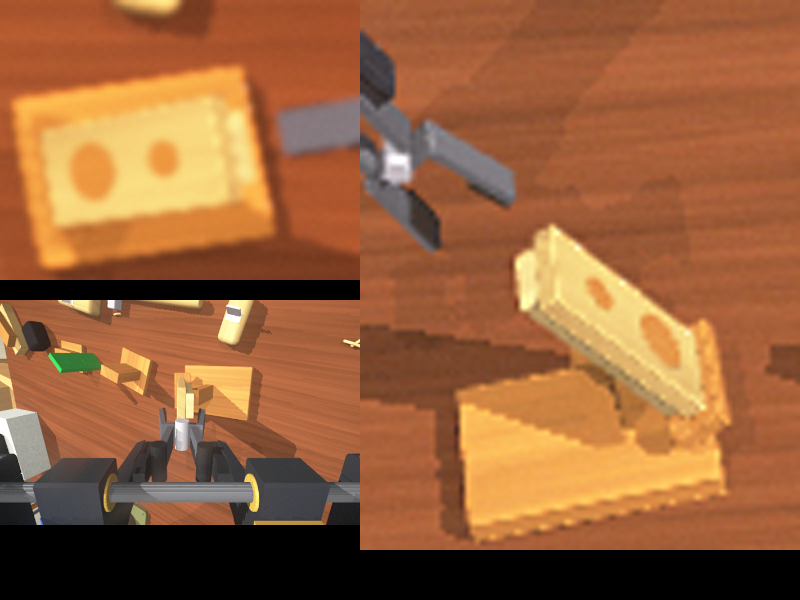

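The picture shows the clamp held wide open, in line with the slope. Scene crop: jaw tips at (513,195) and (437,245), pin at (398,165). I'll check the pin and tip positions against the prediction.

Run:
```python
from h import *
x,y,z=.0091,-.0008,.2807; zp=z-.031
# world +x side = board -y side
print("pin end",proj("scene",board(x,y-.015,zp)).round(1), "obs 167.6,163")
for dz in(.055,.060):
  for s in(1,-1): print(s,dz,proj("scene",[board(x+s*o,y-w*.012,zp-dz) for o in(.0195,.022,.030) for w in (1,-1)]).round(1).tolist())
print("obs tips upper 190.6,169 (outer right corner), lower 175.4,179")
print("seat top corner",proj("scene",[board(.014,-.03,.13),board(.014,.03,.13)]).round(1).tolist(),"obs ~",(160+(525-360)/5,0),(160+(552-360)/5,130+226/5))
```

```text
pin end [[166.1 162.9]] obs 167.6,163
1 0.055 [[186.5, 169.6], [185.9, 163.6], [187.3, 169.1], [186.7, 163.1], [189.6, 167.6], [189.0, 161.6]]
-1 0.055 [[175.2, 177.0], [174.8, 170.9], [174.5, 177.5], [174.1, 171.4], [172.2, 179.0], [171.8, 172.8]]
1 0.06 [[187.8, 170.6], [187.2, 164.6], [188.6, 170.1], [187.9, 164.1], [190.9, 168.6], [190.2, 162.6]]
-1 0.06 [[176.6, 178.0], [176.1, 171.9], [175.8, 178.4], [175.4, 172.3], [173.5, 179.9], [173.1, 173.8]]
obs tips upper 190.6,169 (outer right corner), lower 175.4,179
seat top corner [[199.0, 189.1], [197.2, 174.2]] obs ~ (193.0, 0) (198.4, 175.2)
```

>>> {"name": "send_rows", "arguments": {"motion": [{"slide":[-0.002,0.02,0.1],"delta_rot":[0,0,0],"fingers":0},{"slide":[-0.002,0.04,0.22],"delta_rot":[0,0,0],"fingers":0},{"slide":[-0.002,0.04,0.22],"delta_rot":[0,0,0],"fingers":0},{"slide":[-0.002,0.04,0.22],"delta_rot":[0,0,0],"fingers":0},{"slide":[-0.002,0.04,0.22],"delta_rot":[0,0,0],"fingers":0}]}}

```text
time: 18.68
position: [0.5917, -0.3204, 0.2498]
orientation: [-0.258, 0.963, 0.072, -0.018]
contact_force: [-0.3, -0.7, -0.8]
gripper_width: 0.506
gripper_force: 30.0
```

```bash
python3 st.py
```

```text
board coords [-0.0012, 0.0, 0.2372] F board [-1.0, 0.4, -0.4] [-0.58 -0.1   0.  ]
```

>>> {"name": "send_rows", "arguments": {"motion": [{"slide":[0,-0.01,0.02],"delta_rot":[0,0,0],"fingers":0},{"slide":[0,-0.01,0.05],"delta_rot":[0,0,0],"fingers":0},{"slide":[0,-0.01,0.09],"delta_rot":[0,0,0],"fingers":0},{"slide":[0,-0.01,0.13],"delta_rot":[0,0,0],"fingers":0},{"slide":[0,-0.01,0.13],"delta_rot":[0,0,0],"fingers":0},{"slide":[0,-0.01,0.13],"delta_rot":[0,0,0],"fingers":0}]}}

```text
time: 19.42
position: [0.589, -0.3052, 0.2272]
orientation: [-0.258, 0.963, 0.072, -0.019]
contact_force: [-0.5, -0.2, -0.7]
gripper_width: 0.503
gripper_force: 30.0
```

```bash
python3 st.py
```

```text
board coords [0.0008, 0.0003, 0.2099] F board [-0.4, 0.5, -0.6] [-0.57 -0.14  0.  ]
```

No contact, and the clamp is on the centre line. Going on 27 mm.

>>> {"name": "send_rows", "arguments": {"motion": [{"slide":[0,0,0.03],"delta_rot":[0,0,0],"fingers":0},{"slide":[0,0,0.07],"delta_rot":[0,0,0],"fingers":0},{"slide":[0,0,0.11],"delta_rot":[0,0,0],"fingers":0},{"slide":[0,0,0.135],"delta_rot":[0,0,0],"fingers":0},{"slide":[0,0,0.135],"delta_rot":[0,0,0],"fingers":0},{"slide":[0,0,0.135],"delta_rot":[0,0,0],"fingers":0}]}}

```text
time: 20.18
position: [0.5871, -0.292, 0.204]
orientation: [-0.258, 0.963, 0.072, -0.019]
contact_force: [0.2, -0.9, -0.8]
gripper_width: 0.506
gripper_force: 30.0
```

```bash
python3 st.py
python3 - <<'E'
from plant import *
from h import *
# numeric check without viewing: is blank still where it was? compare scene patches below the clamp
a=np.load("p3_scene.npz")["frame"].astype(int);b=read_camera("scene")["frame"].astype(int)
d=abs(a-b).sum(2); print("diff rows 195-225, cols 195-235:",[(r,int(d[r,195:236].mean())) for r in range(180,226,5)])
E
```

```text
board coords [0.0008, 0.0002, 0.1831] F board [-1.2, -0.0, -0.2] [-0.53 -0.06 -0.03]
diff rows 195-225, cols 195-235: [(180, 72), (185, 79), (190, 45), (195, 14), (200, 13), (205, 9), (210, 4), (215, 5), (220, 4), (225, 4)]
```

>>> {"name": "send_rows", "arguments": {"motion": [{"slide":[0,0,0],"delta_rot":[0,0,0],"fingers":0.15},{"slide":[0,0,0],"delta_rot":[0,0,0],"fingers":0.25},{"slide":[0,0,0],"delta_rot":[0,0,0],"fingers":0.33},{"slide":[0,0,0],"delta_rot":[0,0,0],"fingers":0.4},{"slide":[0,0,0],"delta_rot":[0,0,0],"fingers":0.46},{"slide":[0,0,0],"delta_rot":[0,0,0],"fingers":0.6},{"slide":[0,0,0],"delta_rot":[0,0,0],"fingers":1},{"slide":[0,0,0],"delta_rot":[0,0,0],"fingers":1},{"slide":[0,0,0],"delta_rot":[0,0,0],"fingers":1}]}}

```text
time: 21.35
position: [0.587, -0.2918, 0.2038]
orientation: [-0.258, 0.963, 0.072, -0.019]
contact_force: [0.6, -0.3, -0.3]
gripper_width: 1.001
gripper_force: 0.0
```

>>> {"name": "send_rows", "arguments": {"motion": [{"slide":[0,0,-0.1],"delta_rot":[0,0,0],"fingers":1},{"slide":[0,0,-0.3],"delta_rot":[0,0,0],"fingers":1},{"slide":[0,0,-0.55],"delta_rot":[0,0,0],"fingers":1},{"slide":[0,0,-0.55],"delta_rot":[0,0,0],"fingers":1},{"slide":[0,0,-0.55],"delta_rot":[0,0,0],"fingers":1}]}}

```text
time: 21.98
position: [0.5948, -0.3457, 0.2983]
orientation: [-0.259, 0.963, 0.072, -0.019]
contact_force: [-0.3, 0.2, 0.4]
gripper_width: 1.003
gripper_force: 0.0
```

```bash
python3 st.py
python3 - <<'E'
from plant import *
from h import *
P={}
for k in("wrist","scene","top"): P[k]=read_camera(k); np.savez(f"f_{k}.npz",**P[k])
c=P["wrist"];cam=(c["mtx"],c["pose"]);f=c["frame"].astype(int)
# predicted: grips at pin+50mm, pin 22 mm above edge
zp=.152
for n,q in(("grip +bx outer",[board(.032,y,zp+.05) for y in(.015,-.015)]),("grip -bx outer",[board(-.030,y,zp+.05) for y in(.015,-.015)]),("pin",[board(.001,y,zp) for y in(.015,-.015)]),("blank top",[board(x,y,.13) for x in(.014,0) for y in(.03,-.03)])): print(n,proj(cam,q).round(0).tolist())
v=proj(cam,board(.001,0,zp+.05))[0].round().astype(int);print(v)
dark=(f.max(2)<75).astype(np.uint8); n,l,st,ce=cv2.connectedComponentsWithStats(dark)
print([(s.tolist(),ce[i].round(0).tolist()) for i,s in enumerate(st) if i and s[4]>60 and abs(ce[i]-v).max()<120])
gray=((abs(f[:,:,0]-f[:,:,2])<25)&(f.min(2)>170)).astype(np.uint8); n,l,st,ce=cv2.connectedComponentsWithStats(gray)
print("white",[(s.tolist(),ce[i].round(0).tolist()) for i,s in enumerate(st) if i and s[4]>20 and abs(ce[i]-v).max()<120])
E
```

```text
board coords [0.001, 0.0008, 0.2919] F board [0.4, 0.3, 0.3] [-0.44 -0.   -0.04]
grip +bx outer [[280.0, 227.0], [278.0, 188.0]]
grip -bx outer [[364.0, 227.0], [365.0, 188.0]]
pin [[322.0, 206.0], [322.0, 173.0]]
blank top [[308.0, 214.0], [307.0, 151.0], [323.0, 214.0], [323.0, 151.0]]
[322 208]
[([348, 186, 17, 43, 385], [358.0, 208.0]), ([287, 203, 15, 26, 138], [293.0, 218.0])]
white [([313, 172, 15, 37, 451], [320.0, 189.0])]
```

Run:
```python
from h import *
f=np.load("f_wrist.npz")["frame"]
for r in (195,208,222): print(r,[(c,f[r,c].tolist()) for c in range(270,312,3)])
# blank edges at scene/top: below the clamp vs p3
for k,x0,x1,y0,y1 in(("scene",180,245,165,245),("top",428,512,198,255)):
    a=np.load(f"p3_{k}.npz")["frame"].astype(int);b=np.load(f"f_{k}.npz")["frame"].astype(int)
    d=(abs(a-b).sum(2)>70)[y0:y1:2,x0:x1]
    print(k);print("\n".join("".join(".#"[int(v)] for v in r) for r in d))
g=np.load("f_scene.npz")["frame"].astype(int)
uv=[proj("scene",board(.014+.003,y,z))[0].round(0).tolist() for z in(.117,.092) for y in(-.012,.012)];print("front jaw predicted corners",uv)
```

```text
195 [(270, [173, 100, 64]), (273, [179, 104, 66]), (276, [184, 106, 69]), (279, [81, 69, 63]), (282, [91, 73, 64]), (285, [86, 67, 59]), (288, [82, 63, 55]), (291, [80, 61, 52]), (294, [78, 56, 46]), (297, [87, 68, 64]), (300, [84, 66, 63]), (303, [84, 67, 62]), (306, [80, 66, 61]), (309, [79, 64, 61])]
208 [(270, [167, 98, 63]), (273, [178, 108, 69]), (276, [177, 102, 67]), (279, [107, 76, 64]), (282, [89, 71, 63]), (285, [88, 69, 62]), (288, [81, 60, 50]), (291, [77, 58, 47]), (294, [69, 49, 40]), (297, [81, 67, 61]), (300, [79, 66, 63]), (303, [72, 59, 57]), (306, [118, 78, 61]), (309, [253, 231, 148])]
222 [(270, [169, 98, 66]), (273, [170, 99, 63]), (276, [167, 96, 64]), (279, [137, 84, 60]), (282, [93, 75, 72]), (285, [86, 70, 62]), (288, [74, 57, 52]), (291, [68, 52, 45]), (294, [58, 43, 39]), (297, [178, 103, 69]), (300, [173, 100, 63]), (303, [166, 95, 62]), (306, [162, 94, 61]), (309, [168, 97, 63])]
scene
..#####..........................................................
..######.........................................................
...#######............................
[... 4331 characters left out ...]
............
....................................................................................
....................................................................................
....................................................................................
....................................................................................
....................................................................................
....................................................................................
#...................................................................................
front jaw predicted corners [[202.0, 186.0], [202.0, 180.0], [208.0, 191.0], [207.0, 185.0]]
```

The grips span 279–365 px against a predicted 279–364, so the jaw is at 0 and closed on 26 mm. The blank is unmoved and the gripper is clear. Handing in.

```bash
python3 -c "
from plant import *
print(sign_off())"
```

```text
the job is handed in; nothing more can be done
None
```

The job is handed in at about 22 s of the 64 s: the blank stands centred and flat on the rest, and the clamp is clipped over both top edges near the middle. The last check was from image measurements only, since all 10 picture views were used by then.

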